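Clamp a board under a sprung hold-down

TASK

Push the wooden wedge tip-first under one half of the sprung steel bar so that it holds the bar up, then slide the dark board under the other half until its end is square and fully home against the stop, its whole width under the bar. Then draw the wedge right out again so that the bar springs down on the board, and leave the wedge lying flat on the bench in front of the bar. Do not touch the hold-down itself with the gripper, and leave the tin and the hammer where they are.

Things in the scene. Friction and masses are not known exactly. Their poses are not given: they have to be found in the camera images.
- clamp: Sprung hold-down, screwed to the bench. Origin on the bench straight under the bar; wedge and board go in along its +x, +y runs along the bar, z up. Near face of the end stop (aluminium strip 260 mm long across, 26 mm high) at x = +100 mm. Hinge pin at x = +150 mm, 50 mm up, in a 66 mm high bracket. Either half of the bar may take the wedge, the other the board.
- bar (a point): Centre of the round steel bar, 260 mm long, 20 mm in diameter, fixed across the end of a grey arm 36 mm wide that runs back to the hinge, under 90 mm high. With nothing under it, the bar's underside is 5 mm above the bench. The spring presses it down with about 4.5 N, 6 N when wedged up. This point is 15 mm up with the bar down, about 28 mm on the board, 34 mm on the flat of the wedge.
- board_center (a point): Centre of the loose dark board, 170 mm long (its x), 90 mm wide (y), 18 mm thick, 0.1 to 0.25 kg, flat on the bench, square-edged: it cannot be pushed under the bar while that is down. Its +x end goes in first, against the stop. Home, its centre is 15 mm beyond the origin of the hold-down, in its +x.
- wedge_handle (a point): Centre of the upright square handle on the loose light-wood wedge: 30 x 30 mm, 24 to 75 mm above the bench, point 50 mm up, on the wedge's centre line 20 mm ahead of its back end. Axes: +x towards the tip. Pushing the wedge in takes about 10 to 13 N; friction then holds it in.
- wedge_tip (a point): Middle of the thin front edge of the wedge at its underside, 160 mm ahead of the handle. The wedge is 180 mm long, 46 mm wide; from the 2.5 mm thick tip it rises over 80 mm to a flat top 24 mm high that runs 100 mm to the back end. With the tip against the stop, the bar is on the flat top, 20 mm behind the top of the ramp.
- tin: Bystander: round tin, 96 mm in diameter, 115 mm high, beside the work. Origin under its centre.
- hammer: Bystander: hammer lying beside the work, 280 mm long.
Not all that is in view belongs to the job. There is more than one size of the part that bears board_center; the job needs the smaller. Leave any turquoise look-alike of the part that bears wedge_handle alone.

How it is judged (in metres and radians):
On the way, in this order (a step that is already met when the one before it is completed fails the run):
1. the wedge is under the bar and holds it up (height (world z) of bar above 0.0305 m and x of wedge_tip in the frame of clamp above 0.04 m), for 0.3 s.
2. the board is home against the stop, under the bar that the wedge still holds up (all of step 1 and x of board_center in the frame of clamp above 0.009 m), for 0.2 s.
At the end, for the whole second after the job is handed in: Board flat, its end within 5 mm of the stop and square (0.06 rad), its whole width under the bar (within 7 mm); bar down on the board (its middle 25.5 to 30 mm up); wedge flat on the bench, its tip at least 12 mm in front of the bar's middle; both at rest (x of board_center in the frame of clamp between 0.01 and 0.02 m and y of board_center in the frame of clamp between -0.092 and 0.092 m and angle between the x axis of board_center and the x axis of clamp, either way round below 0.06 rad and height (world z) of board_center below 0.013 m and height (world z) of bar between 0.0255 and 0.03 m and x of wedge_tip in the frame of clamp below -0.012 m and height (world z) of wedge_handle between 0.045 and 0.056 m and angle between wedge_handle's own z axis and vertical below 0.1 rad and linear speed of each of board, wedge below 0.01 m/s); the robot touches nothing.
It fails at once if the gripper or arm pushes on the hold-down (over 1 N) (contact force between any of the fingers, the arm and clamp above 1 N).
It fails at once if a bystander is moved by more than 20 mm (distance of any of tin, hammer from where it was at the start of the episode above 0.02 m).
It also fails if it takes over 72 s, if anything falls off the work surface, if the arm or the gripper's body presses on something with over 40 N, if the wrist force passes 120 N, or if a joint passes its speed limit or range.

ROBOT

A 6-joint arm with a two-finger parallel gripper is mounted at the origin on the work surface. World frame = base frame: x ahead of the robot, y to its left, z up, the work surface at z = 0. Lengths are in m, angles in degrees, forces in N, time in s.
With the tool pointing down it reaches from about 0.4 to 0.825 m from the base axis. Payload 7 kg.
Tool frame: the origin (TCP) lies on the front face of the gripper's body, between the roots of the fingers; the fingertips stand 66 mm ahead of it and the grasp point (between the pads) lies 47 mm ahead of it; z points along the fingers, y is the line along which they close (so a half turn about z gives the same grasp; the last joint's range is limited). The gripper opens to 88 mm and grips with 3 to 60 N. Pads are 19 mm wide; open, the fingers measure 130 mm over their backs; the gripper's body (78 mm by 193 mm) begins 47 mm behind the grasp point.
Start: joints at [-51.274, 20.546, 0.682, 0, -70.136, -16.507], TCP at [0.255, -0.625, 0.292] pointing down, gripper open.
Joint ranges: [-176.03, 176.03], [-82.01, 121.73], [-58.28, 71.71], [-173.87, 95.51], [-174.79, -0.11], [-173.66, 173.66]. Speed limits (degrees/s): [136.94, 136.94, 172.46, 180, 180, 180].

INTERFACE

Orientations are given as [roll, pitch, yaw] about the fixed x, y, z axes, in that order (R = Rz(yaw) Ry(pitch) Rx(roll)).
In Python, from plant import ctrl gives the robot as it stands.
- The arm moves only by the tool send_rows, never from a script. Its argument "deltas" is a list of rows, each a list of 2 entries, a list of its own where there are three numbers: the shift along the tool's x, y, z each as a share of 800 mm, from -1 to 1, then the turn about the tool's z as a share of 90 degrees, from -1 to 1. A call has exactly 5 rows; each row is the pose to reach, as a shift and turn from the pose commanded when the call began, along the tool's axes at that moment; what a row does not reach only later rows make up. A row lasts 1/12 s, in which the tool goes at most 41.7 mm and 7.16 degrees, less where a joint would pass 70% of its speed; a pose out of reach is approached as far as the arm can. A call with a number of a shift or a turn outside -1 to 1 is refused whole. A call with a gripper value outside its range is refused whole. "gripper" is the opening, from 0 (shut) to 1 (fully open), set as the call begins (left out, the last holds). The fingers move at their own pace and stop on an object; the grip force is fixed at half the most. Time passes only in rows, so rows that repeat a pose let the fingers close, or fill a call up. It gives the time, the measured TCP pose, the force, the opening and the grip force at its end, in the units of the state.
- ctrl.get_obs(): the state, without advancing time (a new reading comes with each control period).
- ctrl.snapshot(name): name is "scene" or "top" or "wrist"; returns a dict with "color" (480x640x3 uint8, red, green, blue), "vertical_fov" (degrees; the focal length in pixels is half the picture's height over the tangent of half this angle, whatever the lens; pixels are square), "cx", "cy" (the principal point, pixels), "rvec" (rotation vector, rad) and "tvec" (3), from world to camera coordinates, as OpenCV has them. Camera axes: x right, y down, z forward; pixel columns grow to the right and rows downward; lengths in m; the calibration is good to about 2 mm. A picture is of the moment at which its call begins. There is no depth.
- ctrl.close_job(): hands the job in; it is judged then, once.
Trained networks look in a picture, given as the dict that the camera call returned (one of the last four; its "shot" number tells which), for a name from the list of things; names that differ only in an ending like _2 or _b are one class to them, and where a whole thing is asked for, a point or a joint stands for the part that bears it (a point fixed in the world has none). Each returns a list of dicts, best first, with "conf" (0 to 1); they miss things now and then, are a little off and sometimes report something else, mostly with a low value. They report only what shows in the picture. A call takes as long as a camera call. They do not tell look-alikes from the thing itself.
- ctrl.boxes_of(picture, thing): "xy" ([column, row] as shares, 0 to 1, of the picture: columns of its width, rows of its height, amid what is visible of it).
- ctrl.cut_out(picture, thing): "pixels" (480x640 bool, what is visible of it) and "xy" ([column, row] as shares, 0 to 1, of the picture: columns of its width, rows of its height, amid what is visible of it).
The state is a dict: "clock": time; "joint_pos": joint angles; "qvel": joint speeds; "tau": joint torques, N m; "tool_pos": TCP position; "orientation": TCP orientation; "force": force on the tool from outside, world axes, zero at the start; "moment": the same for the moment, N m; "opening": finger opening in m; "gripper_force": force on a finger pad.
Only numpy, scipy, OpenCV 4.12 (cv2) and the standard library are available. Lean on these libraries where they do the work, as an engineer would, in place of code of your own. Each camera call takes 0.05 s, during which the arm holds its last target. There are 200 camera calls.

## Working session

There is one attempt and no reset: what is moved stays moved. The work goes in short steps, Python scripts to look and compute and a tool call to move; the robot and the scene stay as the last step left them, time stands still between calls to the robot, and variables do not carry over. Pictures are saved under pics/ and viewed, at most 13 in all, crops included, and the job is handed in when it is done.

Besides the shell and the picture viewer there is one more tool, called after "Call:" as a command line: name --argument value ..., lists and objects as JSON in quotes. send_rows: Moves the arm, as the interface text tells. Shift numbers are shares of 800 mm and turn numbers shares of 90 degrees, none past 1 either way. Its arguments: {"type":"object","properties":{"deltas":{"type":"array","items":{"type":"array"}},"gripper":{"type":"number"}},"required":["deltas"]}

```bash
mkdir -p pics
cat > h.py <<'E'
import numpy as np, cv2
from plant import ctrl
def cam(s):
    f=240/np.tan(np.radians(s["vertical_fov"])/2)
    K=np.array([[f,0,s["cx"]],[0,f,s["cy"]],[0,0,1.]])
    return K,cv2.Rodrigues(np.array(s["rvec"],float))[0],np.array(s["tvec"],float).ravel()
def ray(s,uv,z):
    K,R,t=cam(s); c=-R.T@t
    d=R.T@np.linalg.solve(K,[uv[0],uv[1],1.])
    return c+d*(z-c[2])/d[2]
def proj(s,P):
    K,R,t=cam(s); p=K@(R@np.asarray(P,float)+t); return p[:2]/p[2]
def save(s,n,crop=None,k=1):
    im=s["color"][:,:,::-1]
    if crop: x0,y0,x1,y1=crop; im=im[y0:y1,x0:x1]
    cv2.imwrite("pics/"+n,cv2.resize(im,None,fx=k,fy=k,interpolation=cv2.INTER_CUBIC))
E
python3 - <<'E'
from h import *
import pickle
S={}
for n in("scene","top"):
    s=ctrl.snapshot(n);S[n]=s;save(s,n+".png")
    print(n,s["vertical_fov"],s["cx"],s["cy"],-cam(s)[1].T@cam(s)[2])
    for th in("clamp","bar","board_center","wedge_handle","wedge_tip","tin","hammer"):
        try:
            for b in ctrl.boxes_of(s,th)[:4]:
                uv=np.array(b["xy"])*[640,480]
                z={"bar":.015,"board_center":.018,"wedge_handle":.05}.get(th,0)
                print(th,round(b["conf"],2),uv.round(),ray(s,uv,z).round(3))
        except Exception as e: print(th,e)
pickle.dump(S,open("s0.pkl","wb"))
o=ctrl.get_obs();print(o)
E
```

```text
scene 47.31403465628165 323.71525314850436 240.38790522794082 [0.95052285 0.55594932 1.23591478]
clamp 0.74 [219. 329.] [0.807 0.004 0.   ]
bar 0.76 [233. 308.] [ 0.753 -0.011  0.015]
board_center 0.93 [316. 162.] [ 0.303 -0.212  0.018]
board_center 0.58 [255. 238.] [ 0.59  -0.129  0.018]
wedge_handle 0.97 [319. 269.] [0.538 0.065 0.05 ]
wedge_handle 0.73 [258. 237.] [ 0.592 -0.109  0.05 ]
wedge_handle 0.72 [453. 269.] [0.296 0.286 0.05 ]
wedge_tip 0.67 [317. 270.] [0.526 0.044 0.   ]
wedge_tip 0.65 [457. 270.] [0.262 0.285 0.   ]
tin 0.59 [386. 316.] [0.488 0.252 0.   ]
hammer 0.76 [195. 204.] [ 0.637 -0.34   0.   ]
top 55.41087457321353 318.7071740716981 236.55253279748845 [0.42065868 0.03085197 1.09819197]
clamp 0.83 [335. 112.] [0.802 0.009 0.   ]
bar 0.83 [338. 140.] [0.727 0.002 0.015]
board_center 0.83 [393. 199.] [ 0.582 -0.126  0.018]
board_center 0.76 [430. 312.] [ 0.315 -0.207  0.018]
wedge_handle 0.85 [314. 222.] [0.525 0.062 0.05 ]
wedge_handle 0.81 [218. 329.] [0.282 0.279 0.05 ]
wedge_handle 0.68 [337. 107.] [0.796 0.007 0.05 ]
wedge_tip 0.97 [315. 223.] [0.528 0.061 0
[... 161 characters left out ...]
0.] [0.512 0.294 0.   ]
{'clock': 0.8, 'joint_pos': array([-5.12745235e+01,  2.05458256e+01,  6.81901359e-01, -1.49866935e-04,
       -7.01366823e+01, -1.65082410e+01]), 'qvel': array([-0.05745504,  0.06309876,  0.02169617,  0.11682411,  0.02603809,
        0.07167523]), 'tau': array([-2.12455911e-04, -5.82282579e+01,  2.93298125e+01,  7.00232372e+00,
        1.25546328e-02, -5.40123756e-05]), 'tool_pos': array([ 0.25521692, -0.62486221,  0.29216637]), 'orientation': array([ 1.79999378e+02, -3.72229588e-05, -1.57782815e+02]), 'force': array([ 0.05909773, -0.10122346, -0.94129614]), 'moment': array([ 0.02430393,  0.0214699 , -0.0362991 ]), 'gripper_force': 0.0, 'opening': 0.08789739904529513}
```

View pics/scene.png

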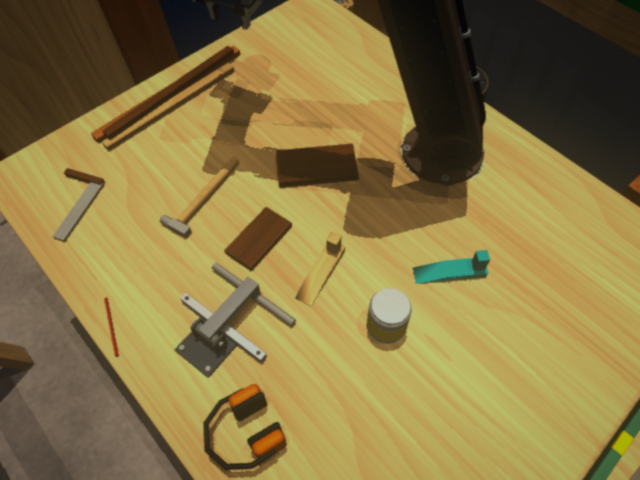

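View pics/top.png

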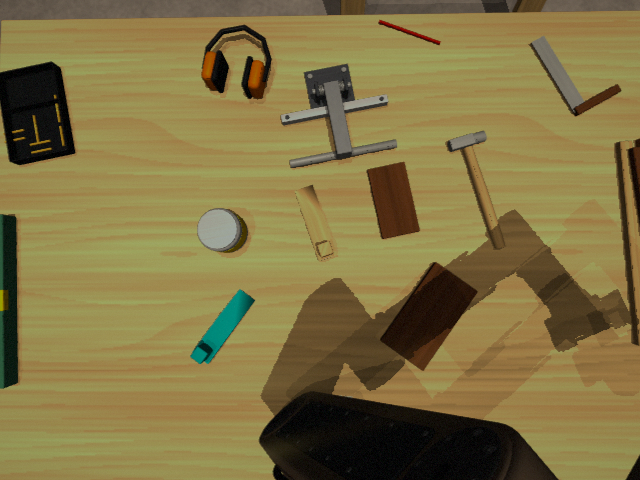

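The candidates for the job, in the top view:
- **Boards:** one at (393,200), one at (428,315). The one at (393,200) is clearly the smaller, so it is the one to use.
- **Wedges:** the light-wood one at (315,222), handle at (323,248), and a turquoise look-alike at (221,330), which I leave alone.
- **Hold-down:** its bar runs from (290,163) to (397,144) and its stop from (282,120) to (387,100).

Next I measure these and confirm them in one enlarged crop.

Run:
```python
from h import *
s=ctrl.snapshot("top"); im=s["color"].copy(); s2=dict(s)
for th,z in(("clamp",0.02),("bar",.015),("board_center",.018),("wedge_handle",.02)):
    for b in ctrl.cut_out(s,th)[:3]:
        uv=np.array(b["xy"])*[640,480]
        if not(270<uv[0]<420 and uv[1]<265): continue
        m=b["pixels"].astype(np.uint8)
        c=max(cv2.findContours(m,0,1)[0],key=cv2.contourArea)
        box=cv2.boxPoints(cv2.minAreaRect(c))
        W=np.array([ray(s,p,z)[:2] for p in box])
        e=[np.linalg.norm(W[i]-W[(i+1)%4]) for i in(0,1)]
        i=int(np.argmax(e)); v=W[i+1]-W[i]
        print(th,round(b["conf"],2),m.sum(),box.round().tolist(),"ctr",W.mean(0).round(4),"size",np.round(e,3),"ang",np.degrees(np.arctan2(v[1],v[0])).round(2))
        if th!="clamp": cv2.drawContours(im,[c],-1,(255,0,0) if th!="bar" else (0,0,255),1)
a=np.hstack([s["color"][50:270,270:430],im[50:270,270:430]])
cv2.imwrite("pics/crop.png",cv2.resize(a[:,:,::-1],None,fx=2.5,fy=2.5,interpolation=cv2.INTER_CUBIC))
```

```text
clamp 0.89 4492 [[272.0, 77.0], [379.0, 56.0], [397.0, 148.0], [290.0, 169.0]] ctr [0.7933 0.0113] size [0.265 0.231] ang -79.33
bar 0.55 2107 [[276.0, 91.0], [382.0, 71.0], [397.0, 148.0], [291.0, 168.0]] ctr [0.7778 0.0064] size [0.263 0.192] ang -79.44
bar 0.41 2752 [[366.0, 169.0], [404.0, 161.0], [420.0, 230.0], [381.0, 239.0]] ctr [ 0.5812 -0.1259] size [0.094 0.171] ang -168.62
board_center 0.55 2885 [[365.0, 169.0], [405.0, 160.0], [421.0, 231.0], [381.0, 241.0]] ctr [ 0.5798 -0.1258] size [0.098 0.175] ang -168.16
wedge_handle 0.66 1373 [[294.0, 191.0], [312.0, 184.0], [337.0, 253.0], [318.0, 260.0]] ctr [0.5283 0.0589] size [0.046 0.175] ang -160.73
```

View pics/crop.png

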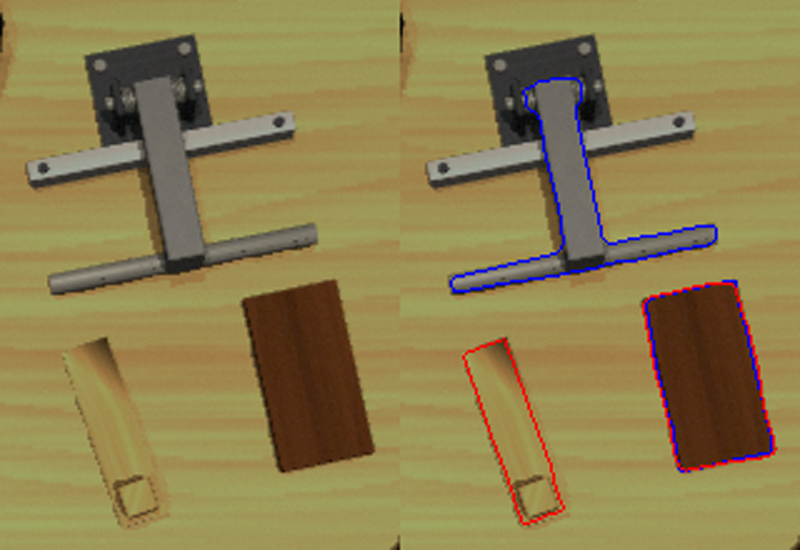

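The crop shows the hold-down, with its bar from (291,164) to (396,144). It also shows the plain wood wedge, handle top at (325,249) and tip at (304,189), and the small board, about 94 x 171 mm. These are the parts the job needs.

Run:
```python
from h import *
import pickle
s=pickle.load(open("s0.pkl","rb"))["top"]; q=lambda x,y,z:ray(s,(270+x/2.5,50+y/2.5),z)[:2]
bl,br=q(50,285,.015),q(317,234,.015)
print("bar",bl,br,np.linalg.norm(bl-br),(bl+br)/2,np.degrees(np.arctan2(*( (bl-br)[::-1])))-90)
sl,sr=q(28,180,.026),q(296,132,.026)
print("stop near top edge",sl,sr,np.linalg.norm(sl-sr),np.degrees(np.arctan2(*( (sl-sr)[::-1])))-90,(sl+sr)/2)
th=np.radians(10.6);ux=np.array([np.cos(th),np.sin(th)]);uy=np.array([-ux[1],ux[0]])
print("origin from stop",(sl+sr)/2-.1*ux)
h=q(136,497,.075);t=q(86,347,.002)
print("handle",h,"tip",t,np.linalg.norm(h-t),"yaw",np.degrees(np.arctan2(*((t-h)[::-1]))))
O=(bl+br)/2
for n,p in(("handle",h),("tip",t),("board",np.array([.5812,-.1259])-.0)):print(n,"clamp frame",(p-O)@ux,(p-O)@uy)
s=pickle.load(open("s0.pkl","rb"))["scene"]
for p in((*bl,.015),(*br,.015),(*h,.075)):print(proj(s,p))
```

```text
bar [0.6692947  0.11899465] [ 0.71674378 -0.13780707] 0.26114850167013876 [ 0.69301924 -0.00940621] 10.46843777880558
stop near top edge [0.76891376 0.13921327] [ 0.81310994 -0.11762254] 0.260610699071159 9.763806805049896 [0.79101185 0.01079536]
origin from stop [ 0.69271831 -0.00759977]
handle [0.46243042 0.03696311] tip [0.6110986  0.08511518] 0.15627172065040038 yaw 17.94659581498801
handle clamp frame -0.2181242045452813 0.08799517464569913
tip clamp frame -0.06313535294647073 0.10797783100361726
board clamp frame -0.13134027295171147 -0.09393656133308069
[293.38970862 323.1190399 ]
[213.69246555 265.34307841]
[333.85194187 238.62461159]
```

Call:
send_rows --deltas '[[[-0.03,0.034,0.002],0],[[-0.055,0.067,0.005],0],[[-0.083,0.1,0.007],0],[[-0.111,0.134,0.01],0],[[-0.138,0.167,0.012],0]]' --gripper 1

```text
clock: 1.47
tool_pos: [0.307, -0.4579, 0.2823]
orientation: [180.0, 0.0, -157.8]
force: [1.9, -0.5, 0.2]
opening: 0.0877
gripper_force: 0.0
```

Call:
send_rows --deltas '[[[-0.03,0.034,0.002],0],[[-0.055,0.067,0.005],0],[[-0.083,0.1,0.007],0],[[-0.111,0.134,0.01],0],[[-0.138,0.167,0.012],0]]'

```text
clock: 1.88
tool_pos: [0.3587, -0.2924, 0.2731]
orientation: [-180.0, 0.0, -157.8]
force: [1.0, 1.5, 0.2]
opening: 0.0876
gripper_force: 0.0
```

Call:
send_rows --deltas '[[[-0.03,0.034,0.002],0],[[-0.055,0.067,0.005],0],[[-0.083,0.1,0.007],0],[[-0.111,0.134,0.01],0],[[-0.138,0.167,0.012],0]]'

```text
clock: 2.3
tool_pos: [0.4104, -0.1269, 0.2637]
orientation: [-180.0, 0.1, -157.8]
force: [0.8, -0.5, -0.2]
opening: 0.0875
gripper_force: 0.0
```

Call:
send_rows --deltas '[[[-0.03,0.034,0.002],0],[[-0.055,0.067,0.005],0.02],[[-0.083,0.1,0.007],0.047],[[-0.111,0.134,0.01],0.047],[[-0.138,0.167,0.012],0.047]]'

```text
clock: 2.72
tool_pos: [0.4621, 0.0388, 0.254]
orientation: [180.0, 0.1, -162.0]
force: [1.1, 0.3, 0.1]
opening: 0.0878
gripper_force: 0.0
```

```bash
cat >> h.py <<'E'
O=np.array([.693,-.0085]); TH=10.2
UX=np.array([np.cos(np.radians(TH)),np.sin(np.radians(TH))]); UY=np.array([-UX[1],UX[0]])
def c2w(x,y): return O+x*UX+y*UY
def w2c(p): d=np.asarray(p)[:2]-O; return np.array([d@UX,d@UY])
def plan(*T):
    "T: list of (x,y,z,yaw) world; prints shares step by step"
    o=ctrl.get_obs(); p=np.array(o["tool_pos"]); w=o["orientation"][2]
    print("t",round(o["clock"],2),"tcp",p.round(4),"clampxy",w2c(p).round(4),"rpy",np.round(o["orientation"],2),"F",np.round(o["force"],1),"open",round(o["opening"],4),"grip",round(o["gripper_force"],1),"j6",o["joint_pos"][5].round(1))
    for t in T:
        a=np.radians(w); d=np.array(t[:3])-p
        sh=np.array([d[0]*np.cos(a)+d[1]*np.sin(a),d[0]*np.sin(a)-d[1]*np.cos(a),-d[2]])/.8
        tw=-((t[3]-w+180)%360-180)/90
        print("  shift",sh.round(4),"turn",round(tw,3),"len",np.linalg.norm(d).round(3))
        p=np.array(t[:3]);w=t[3]
E
python3 - <<'E'
from h import *
s=ctrl.snapshot("wrist"); save(s,"w1.png")
for th in("wedge_handle","wedge_tip","board_center"):
    for b in ctrl.boxes_of(s,th)[:2]:
        uv=np.array(b["xy"])*[640,480]; print(th,round(b["conf"],2),uv.round(),ray(s,uv,.05).round(3))
print(proj(s,(.4625,.037,.075)))
plan((.4625,.037,.18,-162),(.4625,.037,.105,-162))
E
```

```text
wedge_handle 0.88 [324. 263.] [0.488 0.045 0.05 ]
wedge_handle 0.65 [598. 148.] [0.328 0.225 0.05 ]
wedge_tip 0.94 [322. 263.] [0.488 0.044 0.05 ]
wedge_tip 0.74 [592. 150.] [0.331 0.22  0.05 ]
board_center 0.91 [65. 35.] [ 0.379 -0.192  0.05 ]
board_center 0.66 [136. 234.] [ 0.513 -0.113  0.05 ]
[323.04834969 239.91023593]
t 2.92 tcp [0.462  0.0377 0.2536] clampxy [-0.2192  0.0864] rpy [-1.8000e+02 -2.0000e-02 -1.6189e+02] F [ 0.3 -0.9 -0.7] open 0.0875 grip 0.0 j6 -101.0
  shift [-0.0003 -0.001   0.092 ] turn 0.001 len 0.074
  shift [-0.      0.      0.0937] turn 0.0 len 0.075
```

View pics/w1.png

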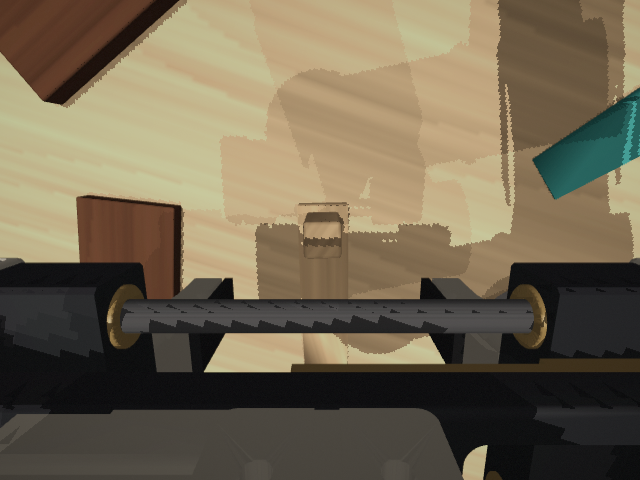

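The wrist view shows the handle top at (323,237) against a predicted (323,240), and the wedge runs straight in the picture. I go down and grip it.

Call:
send_rows --deltas '[[[0,-0.001,0.04],0],[[0,-0.001,0.08],0],[[0,-0.001,0.12],0],[[0,-0.001,0.16],0],[[0,-0.001,0.185],0]]'

```text
clock: 3.33
tool_pos: [0.4607, 0.0344, 0.1035]
orientation: [-180.0, -0.1, -162.1]
force: [-0.5, 0.1, 0.9]
opening: 0.088
gripper_force: 0.0
```

Call:
send_rows --deltas '[[[0,0,0],0],[[0,0,0],0],[[0,0,0],0],[[0,0,0],0],[[0,0,0],0]]' --gripper 0

```text
clock: 3.75
tool_pos: [0.463, 0.0363, 0.1073]
orientation: [180.0, 0.2, -162.0]
force: [0.1, -0.1, -0.4]
opening: 0.0599
gripper_force: 0.0
```

Call:
send_rows --deltas '[[[0,0,0],0],[[0,0,0],0],[[0,0,0],0],[[0,0,0],0],[[0,0,0],0]]'

```text
clock: 4.17
tool_pos: [0.4622, 0.0361, 0.1059]
orientation: [-180.0, 0.0, -162.0]
force: [-0.5, 0.2, 3.0]
opening: 0.0298
gripper_force: 30.0
```

Run:
```python
from h import *
a=c2w(-.25,.07);b=c2w(-.06-.008,.07)
print(a,b)
plan((*a,.109,TH-180),(*a,.105,TH-180),(*b,.105,TH-180))
```

```text
[0.43455517 0.01612251] [0.61367877 0.04835193]
t 4.17 tcp [0.4622 0.0361 0.1059] clampxy [-0.2192  0.0848] rpy [-180.    0. -162.] F [-0.5  0.2  3. ] open 0.0298 grip 30.0 j6 -100.9
  shift [ 0.0406 -0.0131 -0.0039] turn 0.087 len 0.034
  shift [-0.     0.     0.005] turn -0.0 len 0.004
  shift [-0.2275  0.     -0.    ] turn -0.0 len 0.182
```

Call:
send_rows --deltas '[[[0,0,-0.004],0],[[0.008,-0.008,-0.004],0.03],[[0.016,-0.0165,-0.004],0.06],[[0.016,-0.0165,-0.004],0.087],[[0.016,-0.0165,0],0.087]]'

```text
clock: 4.58
tool_pos: [0.4539, 0.0193, 0.106]
orientation: [180.0, 0.0, -170.0]
force: [0.6, -0.6, -2.0]
opening: 0.0298
gripper_force: 30.0
```

Run:
```python
from h import *
s=ctrl.snapshot("top"); p=ctrl.get_obs()["tool_pos"]
save(s,"t2.png",(260,60,440,280),2.7)
for th in("wedge_tip","wedge_handle"):
  for b in ctrl.cut_out(s,th)[:3]:
    uv=np.array(b["xy"])*[640,480]; print(th,b["conf"],uv.round())
a=c2w(-.23,.07);b=c2w(-.07,.07)
print("tip predicted px",proj(s,(*c2w(-.07,.07),.0)))
plan((*b,.105,TH-180))
```

```text
wedge_tip 0.69 [319. 200.]
tip predicted px [319.72918029 188.57849444]
t 4.73 tcp [0.454  0.0194 0.1058] clampxy [-0.2303  0.0698] rpy [-1.7998e+02 -3.0000e-02 -1.6975e+02] F [-0.8 -2.2  3.2] open 0.0297 grip 30.0 j6 -107.2
  shift [-2.004e-01  1.000e-04  9.000e-04] turn 0.001 len 0.16
```

View pics/t2.png

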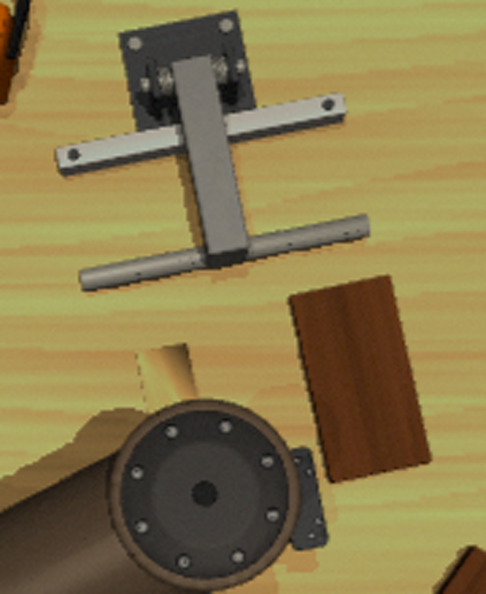

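The tip is at crop (163,347), which is full-frame (320.4,188.5). The prediction was (319.7,188.6), so the wedge is held as planned. Now I push it in.

Call:
send_rows --deltas '[[[-0.01,0,0.001],0],[[-0.03,0,0.001],0],[[-0.055,0,0.001],0],[[-0.08,0,0.001],0],[[-0.09,0,0.001],0]]'

```text
clock: 5.15
tool_pos: [0.5271, 0.0329, 0.1049]
orientation: [-180.0, 0.0, -169.7]
force: [-3.6, -0.7, 7.6]
opening: 0.0294
gripper_force: 30.0
```

Call:
send_rows --deltas '[[[-0.01,0,0],0],[[-0.02,0,0],0],[[-0.03,0,0],0],[[-0.04,0,0],0],[[-0.05,0,0],0]]'

```text
clock: 5.57
tool_pos: [0.5554, 0.036, 0.1036]
orientation: [-179.9, -1.1, -169.9]
force: [-30.0, -6.3, 27.0]
opening: 0.03
gripper_force: 30.0
```

Call:
send_rows --deltas '[[[-0.01,0,0],0],[[-0.02,0,0],0],[[-0.03,0,0],0],[[-0.04,0,0],0],[[-0.05,0,0],0]]'

```text
clock: 5.98
tool_pos: [0.5951, 0.0432, 0.1037]
orientation: [-179.9, -1.0, -169.9]
force: [-28.4, -5.3, 24.4]
opening: 0.0295
gripper_force: 30.0
```

Run:
```python
from h import *
s=ctrl.snapshot("top"); save(s,"t3.png",(260,60,440,280),2.7)
b=c2w(-.065,.07)
plan((*b,.105,TH-180))
```

```text
t 6.03 tcp [0.5971 0.0436 0.1037] clampxy [-0.0852  0.0683] rpy [-179.87   -0.92 -169.91] F [-21.9  -5.2  22.8] open 0.0304 grip 30.0 j6 -102.6
  shift [-0.0252  0.0022 -0.0017] turn -0.001 len 0.02
```

Call:
send_rows --deltas '[[[0,0,-0.0025],0],[[-0.006,0,-0.0025],0],[[-0.012,0,-0.0025],0],[[-0.018,0,-0.0025],0],[[-0.02,0,-0.0025],0]]'

```text
clock: 6.45
tool_pos: [0.6159, 0.0483, 0.104]
orientation: [-180.0, -0.5, -169.9]
force: [-4.8, -0.4, -9.1]
opening: 0.0299
gripper_force: 30.0
```

Run:
```python
from h import *
s=ctrl.snapshot("scene"); save(s,"sc4.png",(160,200,360,360),3.5)
b=c2w(-.065,.07)
plan((*b,.105,TH-180))
print(proj(s,(*O,.015)),proj(s,(*O,.034)))
```

```text
t 6.5 tcp [0.6163 0.0484 0.1041] clampxy [-0.0654  0.0696] rpy [-179.98   -0.46 -169.89] F [-5.6 -1.3 -9.1] open 0.03 grip 30.0 j6 -102.3
  shift [-0.0005  0.0005 -0.0011] turn -0.001 len 0.001
[252.53328425 293.57132494] [251.59066611 290.16261371]
```

View pics/sc4.png

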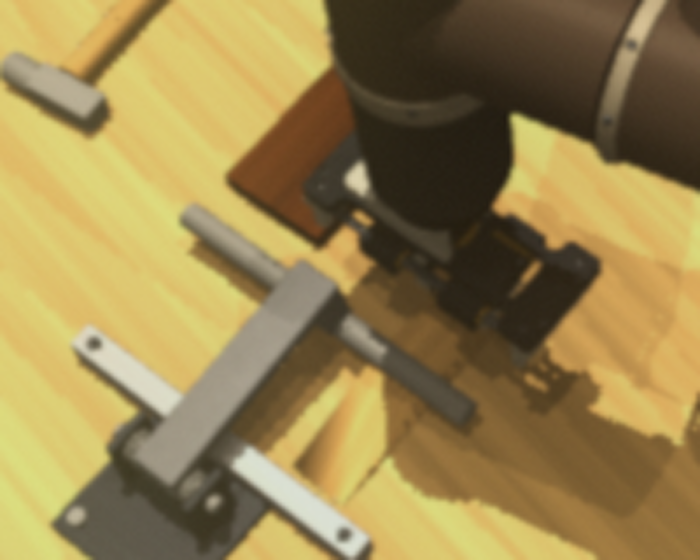

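The scene crop shows the wedge under the bar, with its tip edge at crop (320,482), a little short of the stop. I work out how far it still has to go.

Run:
```python
from h import *
import pickle
s=pickle.load(open("s0.pkl","rb"))["scene"]
for p in((320,482),(295,466),(345,499)): print(w2c(ray(s,(160+p[0]/3.5,200+p[1]/3.5),.002)))
for p in((182,217),(470,415)): print("bar end px",160+p[0]/3.5,200+p[1]/3.5)
for y in(.13,-.13):
  for z in(.015,.034): print(y,z,proj(s,(*c2w(0,y),z)).round(1))
```

```text
[0.08514798 0.06978122]
[0.08688371 0.04848196]
[0.08396599 0.09135021]
bar end px 212.0 262.0
bar end px 294.2857142857143 318.57142857142856
0.13 0.015 [293.3 323.4]
0.13 0.034 [292.8 320.3]
-0.13 0.015 [214.2 265.5]
-0.13 0.034 [212.9 261.9]
```

Call:
send_rows --deltas '[[[0,0,0.0012],0],[[-0.004,0,0.0012],0],[[-0.008,0,0.0012],0],[[-0.0105,0,0.0012],0],[[-0.0105,0,0.0012],0]]'

```text
clock: 6.92
tool_pos: [0.6256, 0.0502, 0.104]
orientation: [-180.0, -0.3, -169.9]
force: [-5.2, -1.4, -8.9]
opening: 0.0299
gripper_force: 30.0
```

Call:
send_rows --deltas '[[[0,0,0],0],[[0,0,0],0],[[0,0,0],0],[[0,0,0],0],[[0,0,0],0]]' --gripper 1

```text
clock: 7.33
tool_pos: [0.6286, 0.051, 0.1069]
orientation: [180.0, 0.1, -169.8]
force: [-0.1, -0.1, 0.2]
opening: 0.0577
gripper_force: 0.0
```

Call:
send_rows --deltas '[[[0,0,0],0],[[0,0,0],0],[[0,0,0],0],[[0,0,0],0],[[0,0,-0.03],0]]'

```text
clock: 7.75
tool_pos: [0.6252, 0.05, 0.1258]
orientation: [-180.0, -0.4, -169.9]
force: [-0.6, 0.3, -0.6]
opening: 0.0864
gripper_force: 0.0
```

Call:
send_rows --deltas '[[[0,0,-0.02],0],[[0,0,-0.05],0],[[0,0,-0.07],0],[[0,0,-0.08],0],[[0,0,-0.08],0]]'

```text
clock: 8.17
tool_pos: [0.6286, 0.0509, 0.1961]
orientation: [180.0, 0.2, -169.8]
force: [0.2, -0.6, 0.0]
opening: 0.0872
gripper_force: 0.0
```

Run:
```python
from h import *
s=ctrl.snapshot("top")
for b in ctrl.cut_out(s,"board_center")[:3]:
    uv=np.array(b["xy"])*[640,480]
    if uv[1]>265: continue
    c=max(cv2.findContours(b["pixels"].astype(np.uint8),0,1)[0],key=cv2.contourArea)
    r=cv2.boxPoints(cv2.minAreaRect(c)); W=np.array([ray(s,p,.018)[:2] for p in r]); print(uv,W.mean(0),[w2c(w).round(3) for w in W],w2c(W.mean(0)))
# side push: tool y along clamp x, fingers beside board's -y side
yaw=TH-90
a=c2w(-.131,-.175); b=c2w(-.131,-.142)
plan((*a,.2,yaw),(*a,.074,yaw),(*b,.074,yaw))
# alternative half turn
plan((*a,.2,yaw+180))
```

```text
[393.216 201.024] [ 0.58070107 -0.12556643] [array([-0.047, -0.046]), array([-0.043, -0.14 ]), array([-0.215, -0.144]), array([-0.219, -0.052])] [-0.1312548  -0.09532984]
t 8.27 tcp [0.6274 0.0507 0.1933] clampxy [-0.0541  0.0699] rpy [ 1.7998e+02 -3.0000e-02 -1.6986e+02] F [ 0.9  0.4 -0. ] open 0.0876 grip 0.0 j6 -102.2
  shift [ 0.0958 -0.3062 -0.0083] turn -1.001 len 0.257
  shift [ 0.     -0.      0.1575] turn -0.0 len 0.126
  shift [-0.0412  0.     -0.    ] turn -0.0 len 0.033
t 8.27 tcp [0.6274 0.0507 0.1933] clampxy [-0.0541  0.0699] rpy [ 1.7998e+02 -3.0000e-02 -1.6986e+02] F [ 0.9  0.4 -0. ] open 0.0876 grip 0.0 j6 -102.2
  shift [ 0.0958 -0.3062 -0.0083] turn 0.999 len 0.257
```

Call:
send_rows --deltas '[[[0.01,-0.03,-0.004],0],[[0.02,-0.06,-0.004],0],[[0.03,-0.095,-0.004],0],[[0.04,-0.125,-0.004],0],[[0.048,-0.153,-0.004],0]]' --gripper 0.6

```text
clock: 8.68
tool_pos: [0.6103, -0.0779, 0.1953]
orientation: [180.0, -0.2, -169.9]
force: [0.6, 0.1, 0.7]
opening: 0.06
gripper_force: 0.0
```

Call:
send_rows --deltas '[[[0.01,-0.03,-0.004],0],[[0.02,-0.06,-0.004],0],[[0.03,-0.095,-0.004],0],[[0.04,-0.125,-0.004],0],[[0.048,-0.153,-0.004],-0.07]]'

```text
clock: 9.1
tool_pos: [0.5941, -0.2051, 0.1984]
orientation: [179.9, -0.2, -163.7]
force: [0.6, -0.0, -0.1]
opening: 0.0527
gripper_force: 0.0
```

Call:
send_rows --deltas '[[[0,0,0],-0.07],[[0,0,0],-0.15],[[0,0,0],-0.22],[[0,0,0],-0.29],[[0,0,0],-0.37]]'

```text
clock: 9.52
tool_pos: [0.5945, -0.2039, 0.1983]
orientation: [179.8, -0.1, -130.0]
force: [0.4, 0.1, 0.1]
opening: 0.0526
gripper_force: 0.0
```

Call:
send_rows --deltas '[[[0,0,0],-0.07],[[0,0,0],-0.15],[[0,0,0],-0.22],[[0,0,0],-0.29],[[0,0,0],-0.37]]'

```text
clock: 9.93
tool_pos: [0.5945, -0.2037, 0.1984]
orientation: [179.8, 0.0, -96.7]
force: [-0.2, 0.2, -0.4]
opening: 0.0522
gripper_force: 0.0
```

Call:
send_rows --deltas '[[[0,0,0],-0.07],[[0,0,0],-0.14],[[0,0,0],-0.19],[[0,0,0],-0.19],[[0,0,0],-0.19]]'

```text
clock: 10.35
tool_pos: [0.5948, -0.2037, 0.1989]
orientation: [179.9, 0.0, -80.1]
force: [-0.1, 0.2, 0.1]
opening: 0.0526
gripper_force: 0.0
```

Run:
```python
from h import *
yaw=TH-90
a=c2w(-.131,-.175); b=c2w(-.131,-.1245)
plan((*a,.074,yaw),(*b,.074,yaw))
```

```text
t 10.35 tcp [ 0.5948 -0.2037  0.1989] clampxy [-0.1313 -0.1748] rpy [ 1.7987e+02  4.0000e-02 -8.0080e+01] F [-0.1  0.2  0.1] open 0.0526 grip 0.0 j6 11.1
  shift [ 0.0003 -0.0003  0.1561] turn -0.003 len 0.125
  shift [-0.0631  0.     -0.    ] turn -0.0 len 0.05
```

Call:
send_rows --deltas '[[[0,0,0.04],0],[[0,0,0.08],0],[[0,0,0.12],0],[[0,0,0.145],0],[[0,0,0.156],0]]'

```text
clock: 10.77
tool_pos: [0.593, -0.2036, 0.0715]
orientation: [179.7, 0.1, -80.1]
force: [-1.0, 0.1, -0.4]
opening: 0.0525
gripper_force: 0.0
```

Call:
send_rows --deltas '[[[-0.01,0,0],0],[[-0.02,0,0],0],[[-0.03,0,0],0],[[-0.036,0,0],0],[[-0.042,0,0],0]]'

```text
clock: 11.18
tool_pos: [0.5902, -0.1698, 0.0772]
orientation: [-179.9, -0.0, -79.9]
force: [0.1, -1.0, 0.4]
opening: 0.0525
gripper_force: 0.9
```

Call:
send_rows --deltas '[[[-0.006,0,0],0],[[-0.012,0,0],0],[[-0.018,0,0],0],[[-0.021,0,0],0],[[-0.021,0,0],0]]'

```text
clock: 11.6
tool_pos: [0.5863, -0.1536, 0.0757]
orientation: [180.0, 0.0, -79.9]
force: [-0.6, -1.0, -0.7]
opening: 0.0526
gripper_force: 0.0
```

Call:
send_rows --deltas '[[[0.02,0,0],0],[[0.035,0,0],0],[[0.035,0,-0.04],0],[[0.035,0,-0.08],0],[[0.035,0,-0.1],0]]'

```text
clock: 12.02
tool_pos: [0.5924, -0.1828, 0.1585]
orientation: [-179.9, -0.1, -80.0]
force: [0.5, -0.2, 0.4]
opening: 0.0525
gripper_force: 0.0
```

```bash
cat >> h.py <<'E'
def board(s):
  for b in ctrl.cut_out(s,"board_center")[:3]:
    uv=np.array(b["xy"])*[640,480]
    if uv[1]>265: continue
    c=max(cv2.findContours(b["pixels"].astype(np.uint8),0,1)[0],key=cv2.contourArea)
    r=cv2.boxPoints(cv2.minAreaRect(c)); W=np.array([ray(s,p,.018)[:2] for p in r])
    print("board",round(b["conf"],2),[w2c(w).round(3).tolist() for w in W],w2c(W.mean(0)).round(4))
E
python3 - <<'E'
from h import *
s=ctrl.snapshot("top"); board(s); save(s,"t5.png",(260,60,440,280),2.7)
yaw=TH-180
a=c2w(-.26,-.07)
plan((*a,.155,yaw),(*a,.074,yaw))
E
```

```text
board 0.87 [[-0.079, -0.072], [-0.079, -0.113], [-0.215, -0.111], [-0.215, -0.07]] [-0.1472 -0.0913]
t 12.12 tcp [ 0.5931 -0.1826  0.159 ] clampxy [-0.1291 -0.1536] rpy [-1.7969e+02 -8.0000e-02 -7.9940e+01] F [ 0.4 -0.7 -0.5] open 0.0524 grip 0.0 j6 9.1
  shift [-0.1041  0.1639  0.005 ] turn 0.998 len 0.155
  shift [-0.      0.      0.1012] turn -0.0 len 0.081
```

View pics/t5.png

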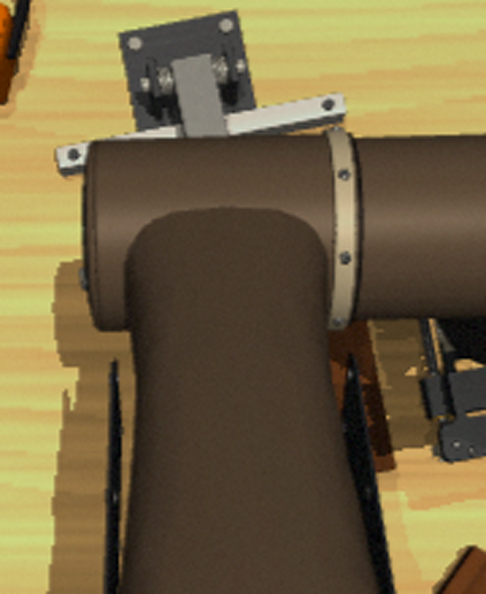

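The arm hides most of the board, but its -y side shows at clamp y ≈ -0.112, so its centre is at about y = -0.067, which is in line. I move behind it.

Call:
send_rows --deltas '[[[-0.02,0.032,0],0],[[-0.04,0.065,0],0],[[-0.062,0.098,0],0],[[-0.085,0.13,0],0],[[-0.104,0.164,0],0]]' --gripper 0.5

```text
clock: 12.53
tool_pos: [0.4458, -0.1226, 0.1545]
orientation: [179.9, 0.0, -80.0]
force: [-0.1, 0.2, -0.5]
opening: 0.0441
gripper_force: 0.0
```

Call:
send_rows --deltas '[[[0,0,0],0.07],[[0,0,0],0.15],[[0,0,0],0.22],[[0,0,0],0.29],[[0,0,0],0.37]]'

```text
clock: 12.95
tool_pos: [0.4471, -0.123, 0.1549]
orientation: [179.9, -0.0, -113.5]
force: [0.6, -0.3, 0.3]
opening: 0.0435
gripper_force: 0.0
```

Call:
send_rows --deltas '[[[0,0,0],0.07],[[0,0,0],0.15],[[0,0,0],0.22],[[0,0,0],0.29],[[0,0,0],0.37]]'

```text
clock: 13.37
tool_pos: [0.4471, -0.1231, 0.1548]
orientation: [179.9, -0.1, -146.8]
force: [-0.7, -0.4, 0.1]
opening: 0.0437
gripper_force: 0.0
```

Call:
send_rows --deltas '[[[0,0,0],0.07],[[0,0,0],0.14],[[0,0,0],0.2],[[0,0,0],0.26],[[0,0,0],0.26]]'

```text
clock: 13.78
tool_pos: [0.4471, -0.1231, 0.1548]
orientation: [180.0, -0.1, -170.1]
force: [-0.3, -0.5, 0.0]
opening: 0.0439
gripper_force: 0.0
```

Run:
```python
from h import *
import json
for n in("top","scene"):
    s=ctrl.snapshot(n); board(s)
    for th in("wedge_tip","wedge_handle"):
        for b in ctrl.boxes_of(s,th)[:2]: print(n,th,round(b["conf"],2),(np.array(b["xy"])*[640,480]).round())
yaw=TH-180
a=c2w(-.26,-.067);b=c2w(-.15,-.067);c=c2w(-.08,-.067)
plan((*a,.074,yaw),(*b,.074,yaw),(*c,.074,yaw))
save(s,"sc6.png",(140,180,400,360),3)
```

```text
board 0.92 [[-0.045, -0.018], [-0.045, -0.113], [-0.181, -0.112], [-0.181, -0.018]] [-0.1128 -0.0654]
top wedge_tip 0.91 [219. 328.]
top wedge_tip 0.68 [313. 155.]
top wedge_handle 0.84 [222. 331.]
top wedge_handle 0.71 [313. 154.]
board 0.65 [[-0.045, -0.114], [-0.232, -0.116], [-0.213, -0.015], [-0.032, -0.018]] [-0.1306 -0.0656]
board 0.57 [[-0.442, -0.187], [-0.548, -0.091], [-0.446, 0.001], [-0.346, -0.091]] [-0.4457 -0.0922]
scene wedge_tip 0.9 [454. 271.]
scene wedge_handle 0.89 [455. 270.]
scene wedge_handle 0.71 [270. 312.]
t 14.18 tcp [ 0.4476 -0.1228  0.1556] clampxy [-0.2618 -0.0691] rpy [ 180.     -0.   -169.79] F [-0.1 -0.4  0.2] open 0.0443 grip 0.0 j6 -88.8
  shift [-0.0022  0.0026  0.102 ] turn 0.0 len 0.082
  shift [-0.1375  0.     -0.    ] turn -0.0 len 0.11
  shift [-0.0875  0.     -0.    ] turn -0.0 len 0.07
```

View pics/sc6.png

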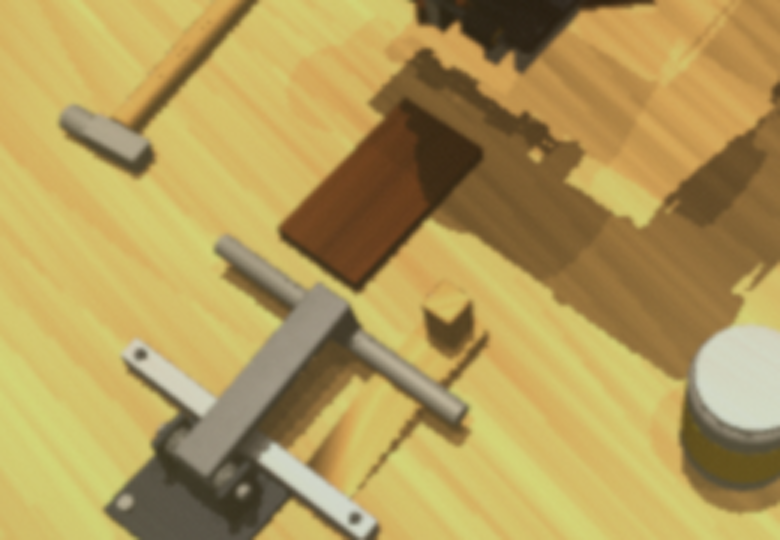

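The crop shows the wedge holding the bar up, and the board lined up in front of the other half with its +x corners at (282,232) and (358,288). I go down behind it and push.

Call:
send_rows --deltas '[[[0,0.003,0.04],0],[[0,0.003,0.07],0],[[0,0.003,0.09],0],[[0,0.003,0.1],0],[[0,0.003,0.102],0]]'

```text
clock: 14.6
tool_pos: [0.4465, -0.1205, 0.0727]
orientation: [180.0, -0.2, -169.8]
force: [0.6, 0.9, 0.5]
opening: 0.0438
gripper_force: 0.0
```

Call:
send_rows --deltas '[[[-0.015,0,0],0],[[-0.03,0,0],0],[[-0.05,0,0],0],[[-0.07,0,0],0],[[-0.09,0,0],0]]'

```text
clock: 15.02
tool_pos: [0.5205, -0.1074, 0.0753]
orientation: [-180.0, 0.1, -169.8]
force: [-1.5, -0.4, 0.6]
opening: 0.0439
gripper_force: 0.5
```

Call:
send_rows --deltas '[[[-0.02,0,0],0],[[-0.04,0,0],0],[[-0.06,0,0],0],[[-0.075,0,0],0],[[-0.085,0,0],0]]'

```text
clock: 15.43
tool_pos: [0.5877, -0.0954, 0.0752]
orientation: [-180.0, 0.1, -169.8]
force: [-0.7, -0.2, 1.9]
opening: 0.0436
gripper_force: 1.0
```

Run:
```python
from h import *
for n in("scene",):
    s=ctrl.snapshot(n); board(s)
c=c2w(-.08,-.067)
plan((*c,.074,TH-180))
```

```text
board 0.63 [[-0.412, -0.223], [-0.459, -0.175], [-0.427, -0.146], [-0.38, -0.193]] [-0.4194 -0.1844]
t 15.53 tcp [ 0.5873 -0.0954  0.0748] clampxy [-0.1194 -0.0668] rpy [-1.7998e+02  1.4000e-01 -1.6981e+02] F [-0.1 -0.2 -0.4] open 0.0436 grip 0.0 j6 -89.4
  shift [-0.0493 -0.0002  0.001 ] turn -0.0 len 0.039
```

Call:
send_rows --deltas '[[[-0.01,0,0],0],[[-0.02,0,0],0],[[-0.03,0,0],0],[[-0.04,0,0],0],[[-0.046,0,0],0]]'

```text
clock: 15.95
tool_pos: [0.6223, -0.0891, 0.0741]
orientation: [-180.0, 0.0, -169.8]
force: [-2.7, 0.3, 2.7]
opening: 0.0439
gripper_force: 1.0
```

Call:
send_rows --deltas '[[[-0.001,0,0],0],[[-0.002,0,0],0],[[-0.003,0,0],0],[[-0.004,0,0],0],[[-0.004,0,0],0]]'

```text
clock: 16.37
tool_pos: [0.6243, -0.0887, 0.0739]
orientation: [180.0, -0.0, -169.8]
force: [-0.3, -1.0, -0.7]
opening: 0.0437
gripper_force: 0.3
```

Run:
```python
from h import *
c=c2w(-.078,-.067)
plan((*c,.074,TH-180))
```

```text
t 16.37 tcp [ 0.6243 -0.0887  0.0739] clampxy [-0.0819 -0.0668] rpy [ 1.8000e+02 -1.0000e-02 -1.6985e+02] F [-0.3 -1.  -0.7] open 0.0437 grip 0.3 j6 -89.5
  shift [-0.0048 -0.0003 -0.0001] turn -0.001 len 0.004
```

No contact with the stop yet, so I continue in small steps.

Call:
send_rows --deltas '[[[-0.001,0,0],0],[[-0.002,0,0],0],[[-0.003,0,0],0],[[-0.004,0,0],0],[[-0.004,0,0],0]]'

```text
clock: 16.78
tool_pos: [0.6265, -0.0884, 0.0739]
orientation: [180.0, -0.1, -169.9]
force: [-5.6, 0.1, 4.0]
opening: 0.0441
gripper_force: 2.5
```

Call:
send_rows --deltas '[[[-0.001,0,0],0],[[-0.002,0,0],0],[[-0.003,0,0],0],[[-0.0035,0,0],0],[[-0.0035,0,0],0]]'

```text
clock: 17.2
tool_pos: [0.6269, -0.0883, 0.0737]
orientation: [180.0, -0.4, -169.9]
force: [-13.0, -0.0, 9.2]
opening: 0.0437
gripper_force: 6.1
```

Run:
```python
from h import *
s=ctrl.snapshot("scene"); save(s,"sc7.png",(140,200,340,360),3.5)
c=c2w(-.078,-.067)
plan((*c,.074,TH-180))
print([proj(s,(*c2w(.1,y),.018)) .round(1) for y in(-.11,-.022)])
```

```text
t 17.25 tcp [ 0.6269 -0.0883  0.0738] clampxy [-0.0792 -0.0669] rpy [ 179.97   -0.39 -169.88] F [-12.7  -0.3  10.2] open 0.0439 grip 6.2 j6 -89.5
  shift [-0.0015 -0.0002 -0.0003] turn -0.001 len 0.001
[array([191.7, 297.7]), array([217.9, 317.9])]
```

View pics/sc7.png

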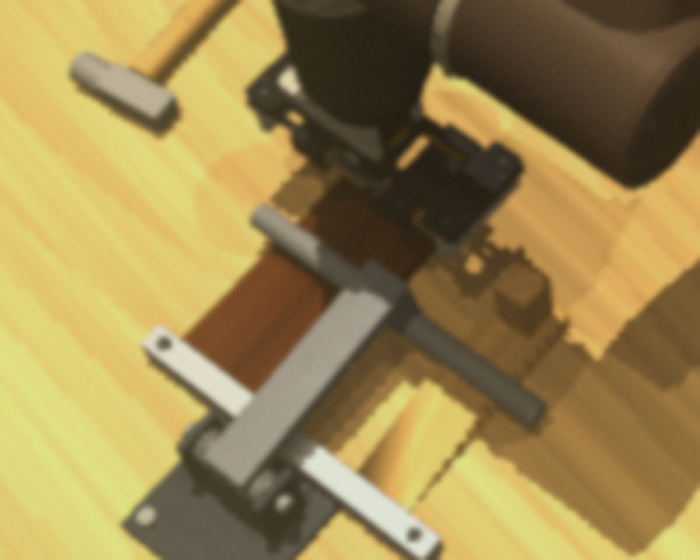

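The board is home: its end lies against the stop along crop (188,340) to (255,390), with 13 N of contact at the expected position. I back off and go up over the wedge handle.

Call:
send_rows --deltas '[[[0.01,0,0],0],[[0.025,0,0],0],[[0.045,0,-0.01],0],[[0.055,0,-0.05],0],[[0.055,0,-0.09],0]]'

```text
clock: 17.67
tool_pos: [0.5846, -0.0957, 0.1454]
orientation: [180.0, -0.2, -169.9]
force: [1.2, 0.1, -0.1]
opening: 0.0441
gripper_force: 0.0
```

Call:
send_rows --deltas '[[[0,0.02,-0.04],0],[[0,0.06,-0.06],0],[[0,0.1,-0.06],0],[[-0.01,0.14,-0.06],0],[[-0.025,0.171,-0.06],0]]' --gripper 1

```text
clock: 18.08
tool_pos: [0.5823, 0.0447, 0.1954]
orientation: [179.9, 0.2, -169.8]
force: [-0.2, -0.8, 0.6]
opening: 0.0715
gripper_force: 0.0
```

Run:
```python
from h import *
s=ctrl.snapshot("wrist"); save(s,"w8.png")
for b in ctrl.boxes_of(s,"wedge_handle")[:2]:
    uv=np.array(b["xy"])*[640,480]; print(round(b["conf"],2),uv.round(),w2c(ray(s,uv,.05)))
for x in(-.051,-.066,-.081): print(x,proj(s,(*c2w(x,.07),.075)).round())
c=c2w(-.066,.07)
plan((*c,.105,TH-180))
```

```text
0.63 [320. 285.] [-0.07505586  0.06839455]
0.21 [310. 359.] [-0.01610701  0.06111131]
-0.051 [322. 333.]
-0.066 [322. 312.]
-0.081 [322. 290.]
t 18.18 tcp [0.5841 0.0464 0.1948] clampxy [-0.0975  0.0733] rpy [ 179.96    0.21 -169.64] F [-0.3 -0.  -0.2] open 0.0796 grip 0.0 j6 -103.3
  shift [-0.0394 -0.0042  0.1123] turn 0.002 len 0.095
```

View pics/w8.png

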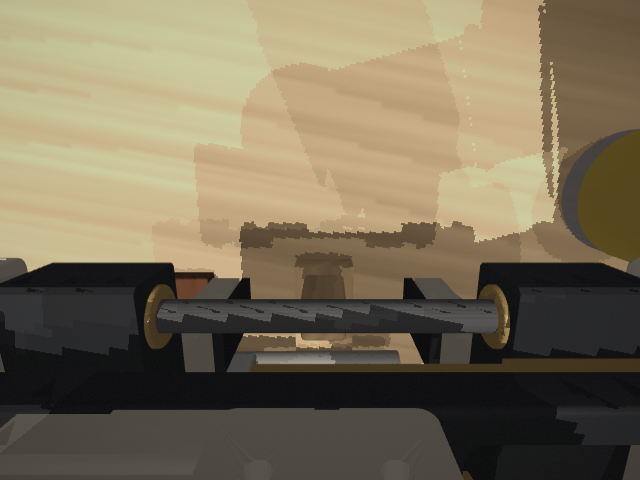

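Run:
```python
from h import *
s=ctrl.snapshot("wrist")
for h in(-.060,-.066,-.072): print(h,"wedge back top",proj(s,(*c2w(h-.02,.07),.024)).round(),"handle back low",proj(s,(*c2w(h-.015,.07),.024)).round(),"handle back top",proj(s,(*c2w(h-.015,.07),.075)).round())
g=cv2.cvtColor(s["color"],cv2.COLOR_RGB2GRAY)
print(g[240:300,322].tolist())
```

```text
-0.06 wedge back top [321. 264.] handle back low [321. 270.] handle back top [320. 296.]
-0.066 wedge back top [321. 257.] handle back low [321. 263.] handle back top [320. 287.]
-0.072 wedge back top [321. 249.] handle back low [321. 256.] handle back top [320. 278.]
[109, 108, 108, 107, 106, 104, 105, 102, 102, 102, 102, 76, 73, 72, 72, 72, 70, 66, 67, 69, 74, 76, 76, 75, 75, 75, 76, 76, 76, 75, 76, 76, 71, 66, 65, 65, 65, 64, 66, 64, 65, 65, 65, 65, 65, 64, 65, 65, 65, 64, 66, 65, 65, 64, 64, 64, 72, 83, 93, 45]
```

The edges in the wrist view (handle foot at row 272, back top edge at row 296) put the handle centre at clamp x ≈ -0.061. I go down and grip.

Call:
send_rows --deltas '[[[-0.02,-0.003,0],0],[[-0.0455,-0.004,0.02],0],[[-0.0455,-0.004,0.06],0],[[-0.0455,-0.004,0.095],0],[[-0.0455,-0.004,0.111],0]]'

```text
clock: 18.65
tool_pos: [0.6175, 0.0448, 0.1015]
orientation: [-180.0, -0.2, -169.9]
force: [-1.1, -0.2, -0.2]
opening: 0.0873
gripper_force: 0.0
```

Call:
send_rows --deltas '[[[0,0,0],0],[[0,0,0],0],[[0,0,0],0],[[0,0,0],0],[[0,0,0],0]]' --gripper 0

```text
clock: 19.07
tool_pos: [0.6197, 0.0462, 0.1068]
orientation: [180.0, 0.2, -169.8]
force: [0.6, -0.6, 0.3]
opening: 0.0599
gripper_force: 0.0
```

Call:
send_rows --deltas '[[[0,0,0],0],[[0,0,0],0],[[0,0,0],0],[[0,0,0],0],[[0,0,0],0]]'

```text
clock: 19.48
tool_pos: [0.6188, 0.0469, 0.1056]
orientation: [179.9, 0.0, -169.8]
force: [-3.5, 5.6, 4.9]
opening: 0.0294
gripper_force: 30.0
```

Run:
```python
from h import *
c=c2w(-.24,.07)
plan((*c,.106,TH-180))
```

```text
t 19.48 tcp [0.6188 0.0469 0.1056] clampxy [-0.0632  0.0677] rpy [ 1.7994e+02  2.0000e-02 -1.6981e+02] F [-3.5  5.6  4.9] open 0.0294 grip 30.0 j6 -102.1
  shift [ 0.221   0.0028 -0.0006] turn -0.0 len 0.177
```

Call:
send_rows --deltas '[[[0.01,0.002,0],0],[[0.02,0.002,0],0],[[0.03,0.002,0],0],[[0.04,0.002,0],0],[[0.05,0.002,0],0]]'

```text
clock: 19.9
tool_pos: [0.5804, 0.0411, 0.1055]
orientation: [180.0, 0.2, -169.8]
force: [5.0, 0.7, -2.4]
opening: 0.0298
gripper_force: 29.9
```

Call:
send_rows --deltas '[[[0.01,0,0],0],[[0.02,0,0],0],[[0.035,0,0],0],[[0.05,0,0],0],[[0.065,0,0],0]]'

```text
clock: 20.32
tool_pos: [0.5277, 0.0313, 0.1055]
orientation: [180.0, 0.1, -169.8]
force: [-0.8, 0.3, 3.4]
opening: 0.0298
gripper_force: 29.9
```

Call:
send_rows --deltas '[[[0.02,0,0],0],[[0.04,0,0],0],[[0.06,0,0],0],[[0.075,0,0],0],[[0.085,0,0],0]]'

```text
clock: 20.73
tool_pos: [0.4599, 0.0191, 0.1055]
orientation: [180.0, 0.0, -169.8]
force: [1.7, 0.2, -0.3]
opening: 0.03
gripper_force: 29.9
```

Run:
```python
from h import *
s=ctrl.snapshot("scene"); save(s,"sc9.png",(140,180,400,360),3)
c=c2w(-.23,.07)
plan((*c,.106,TH-180))
for z in(.015,.028,.034): print(z,[proj(s,(*c2w(0,y),z)).round(1).tolist() for y in(.13,-.13)])
```

```text
t 20.78 tcp [0.4589 0.0188 0.1055] clampxy [-0.2256  0.0683] rpy [ 1.7999e+02 -3.0000e-02 -1.6986e+02] F [-7.4  0.2  6.2] open 0.0296 grip 29.9 j6 -106.8
  shift [ 0.0055  0.0021 -0.0007] turn -0.001 len 0.005
0.015 [[293.3, 323.4], [214.2, 265.5]]
0.028 [[293.0, 321.3], [213.3, 263.0]]
0.034 [[292.8, 320.3], [212.9, 261.9]]
```

View pics/sc9.png

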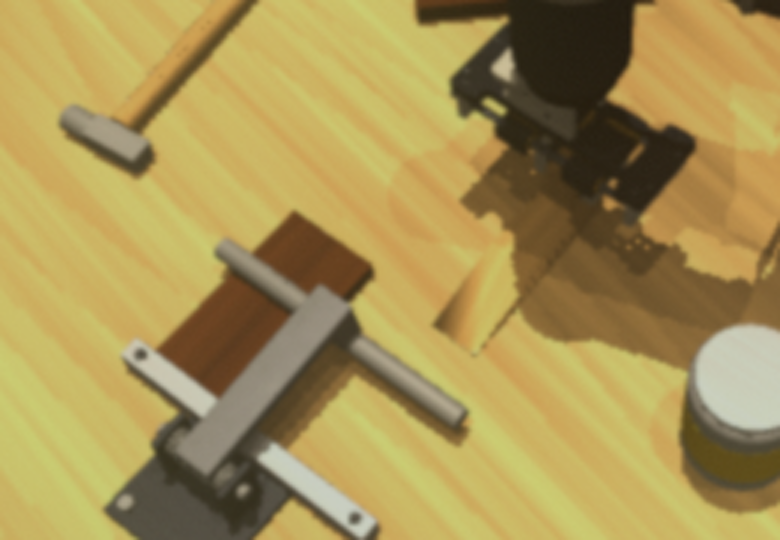

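The crop shows the wedge clear in front of the bar with its tip at (455,340), and the bar down on the board, which is still against the stop. I release and rise.

Call:
send_rows --deltas '[[[0,0,0],0],[[0,0,0],0],[[0,0,0],0],[[0,0,0],0],[[0,0,0],0]]' --gripper 1

```text
clock: 21.2
tool_pos: [0.4614, 0.0194, 0.1049]
orientation: [-180.0, -0.0, -169.9]
force: [-0.1, 0.8, 0.1]
opening: 0.0577
gripper_force: 0.0
```

Call:
send_rows --deltas '[[[0,0,0],0],[[0,0,0],0],[[0,0,0],0],[[0,0,0],0],[[0,0,-0.02],0]]'

```text
clock: 21.62
tool_pos: [0.4597, 0.0188, 0.1192]
orientation: [-180.0, -0.3, -169.9]
force: [0.1, -1.0, -0.3]
opening: 0.0862
gripper_force: 0.0
```

Call:
send_rows --deltas '[[[0,0,-0.03],0],[[0,0,-0.06],0],[[0,0,-0.1],0],[[0,0,-0.13],0],[[0,0,-0.14],0]]'

```text
clock: 22.03
tool_pos: [0.4626, 0.0198, 0.2371]
orientation: [180.0, 0.3, -169.8]
force: [1.3, -0.5, 0.7]
opening: 0.0879
gripper_force: 0.0
```

Call:
send_rows --deltas '[[[0,0,0],0],[[0,0,0],0],[[0,0,0],0],[[0,0,0],0],[[0,0,0],0]]'

```text
clock: 22.45
tool_pos: [0.4607, 0.0192, 0.2321]
orientation: [-180.0, -0.1, -169.8]
force: [0.7, -1.3, 0.5]
opening: 0.0877
gripper_force: 0.0
```

Run:
```python
from h import *
s=ctrl.snapshot("scene"); b=s["color"]
def q(u,v,z): return w2c(ray(s,(140+u/3,180+v/3),z)).round(4)
# back end corners of board read in the last crop
B=q(293,211,.018),q(372,268,.018); F=q(160,345,.018)
print("board back corners",B,"centre x",(B[0][0]+B[1][0])/2+.085,"y",(B[0][1]+B[1][1])/2,"angle",(B[1]-B[0])[0]/(B[1]-B[0])[1])
print("tip",q(455,340,.002)); print("bar ends",140+220/3,180+247/3)
for r in ctrl.boxes_of(s,"wedge_handle")[:2]+ctrl.boxes_of(s,"tin")[:1]+ctrl.boxes_of(s,"hammer")[:1]:print(round(r["conf"],2),(np.array(r["xy"])*[640,480]).round())
plan()
```

```text
board back corners (array([-0.0684, -0.1112]), array([-0.0675, -0.0207])) centre x 0.017049999999999996 y -0.06595 angle 0.009944751381215448
tip [-0.0636  0.0718]
bar ends 213.33333333333331 262.3333333333333
0.93 [453. 270.]
0.61 [317. 266.]
0.7 [387. 315.]
0.86 [193. 204.]
t 22.65 tcp [0.4611 0.0194 0.2328] clampxy [-0.2233  0.0685] rpy [-1.7999e+02 -5.0000e-02 -1.6984e+02] F [-0.4 -0.3  0.4] open 0.0879 grip 0.0 j6 -106.8
```

```bash
python3 -c "
from plant import ctrl
print(ctrl.close_job())"
```

```text
the job is handed in; nothing more can be done
None
```

The job is handed in, but the call returned no verdict: by my measurements the board is square and home against the stop with the bar down on it, the wedge lies flat with its tip about 64 mm in front of the bar, and the tin and hammer have not moved.

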